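# Squeeze-test a small carton

### The arm

A 6-joint arm with a two-finger parallel gripper is mounted at the origin on a cart in front of the work surface, level with it; the furniture and walls round the work are solid. World frame = base frame: x ahead of the robot, y to its left, z up, the work surface at z = 0. Lengths are in mm, angles in rad, forces in N, time in s.
With the tool pointing down it reaches from about 225 to 875 mm from the base axis. Payload 3.4 kg.
Tool frame: the origin (TCP) lies at the centre of the arm's flange, where the gripper is bolted on; the fingertips stand 173 mm ahead of it and the grasp point (between the pads) lies 155 mm ahead of it (tip_extent is the z of the fingertips in the tool frame, in mm); z points along the fingers, y is the line along which they close (so a half turn about z gives the same grasp; the last joint's range is limited). The gripper opens to 85 mm and grips with 20 to 120 N. Pads are 22 mm wide; open, the fingers measure 114 mm over their backs; the gripper's body (76 mm by 85 mm) begins 54 mm behind the grasp point. The pads swing forward as they close: fully open they stand 13 mm farther back than shut.
Start: joints at [-1.427, 0.276, 1.505, -0, 1.361, -0.121], TCP at [150.482, -554.977, 404.728] pointing down, gripper open.
Joint ranges: [-2.89, 2.89], [-0.75, 2.08], [0.22, 2.7], [-1.18, 4.32], [0.11, 2.71], [-2.7, 2.7]. Speed limits (rad/s): [2.57, 2.57, 3.14, 3.14, 3.14, 3.14].

### API

Orientations are given as a unit quaternion [w, x, y, z].
In Python, from bench import * gives the robot as it stands.
- The arm moves only by the tool servo_tool, never from a script. Its argument "deltas" is a list of rows, each an object of numbers: "tx", "ty", "tz": the shift along the tool's x, y, z in m; "yaw": the turn about the tool's z in rad. A call has 1 to 8 rows; each row is the pose to reach, as a shift and turn from the pose commanded when the call began, along the tool's axes at that moment; what a row does not reach only later rows make up. A row lasts 1/10 s, in which the tool goes at most 50 mm and 8.59 degrees, less where a joint would pass 70% of its speed; a pose out of reach is approached as far as the arm can. A call with a gripper value outside its range is refused whole. "hand" is the opening, from 0 (shut) to 1 (fully open), set as the call begins (left out, the last holds). The fingers move at their own pace and stop on an object; "newtons" is the grip in N (left out, the last holds). Time passes only in rows, so rows that repeat a pose let the fingers close. It gives the time, the measured TCP pose, the force, the opening and the grip force at its end, in the units of the state.
- get_obs(): the state, without advancing time (a new reading comes with each control period).
- grab_frame(name): name is "side" or "top" or "wrist"; returns (picture, depth): 400x640x3 uint8, red, green, blue; 400x640 float32, mm along the optical axis (not along the pixel's ray), 0 where there is no reading.
- camera_model(name): a dict with "mtx" (3x3 intrinsics, pixels), "world_to_cam" (4x4, takes a point from world to camera coordinates). Camera axes: x right, y down, z forward; pixel columns grow to the right and rows downward; lengths in mm; the calibration is good to about 2 mm. A picture is of the moment at which its call begins: read the wrist's pose just before it. camera_model takes no time and is no camera call; for the wrist camera it gives the pose at the moment of the call.
- hand_in(): hands the job in; it is judged then, once.
Trained networks look in the newest picture that a camera, given by its name, has taken for a name from the list of things; names that differ only in an ending like _2 or _b are one class to them, and where a whole thing is asked for, a point or a joint stands for the part that bears it (a point fixed in the world has none). Each returns a list of dicts, best first, with "conf" (0 to 1); they miss things now and then, are a little off and sometimes report something else, mostly with a low value. They report only what shows in the picture. A call takes as long as a camera call.
- look_for(query, camera): "box" ([centre column, centre row, width, height] in pixels, round what is visible of it).
The state is a dict: "time_s": time; "qpos": joint angles; "joint_velocities": joint speeds; "joint_torque": joint torques, N m; "eef_pos": TCP position; "eef_rot": TCP orientation; "ft_force": force on the tool from outside, world axes, zero at the start; "torque": the same for the moment, N m; "gripper_width": finger opening in mm; "grip_force": force on a finger pad.
Only numpy, scipy, OpenCV 4.12 (cv2) and the standard library are available. Lean on these libraries where they do the work, as an engineer would, in place of code of your own. Each camera call takes 0.05 s, during which the arm holds its last target. There are 200 camera calls.

### The job

Squeeze-test the small carton that lies between the jaws of the bench tester. First crank the tester's handle clockwise until the moving jaw has pushed the carton against the anvil and its sprung face plate is clearly pressed in but not bottomed out; then press the load lever down past its first two clicks to the third and last, and hold it there. The lever springs back when it is let go, so the program finishes while still holding it down at the third click, with the carton still clamped; leave the other things on the bench alone.

Things in the scene. Friction and masses are not known exactly. Their poses are not given: they have to be found in the camera images.
- tester: grey bench tester, fixed. Origin under the middle of its head; in its frame (mm): head x -60..125, y -36..36, with the lever at the front (cheeks at x -20, top z 128), pointing to -x to the robot, and behind it the gearbox with the crank (x 78). A bed (x -15..95) runs from the head to y -240: first the moving jaw, then the carton, last the anvil. Bed z 21.5; jaw and anvil tops z 77.
- crank_axis (a point): point on the upright axis of the crank, on the gearbox, 90 mm above the bench
- crank (a joint): turning angle of the crank in rad, 0 to 6.4, grows clockwise seen from above; starts between 0 and 1.2. It moves the jaw 10 mm per rad toward the anvil (to tester -y). At crank 0 the pads of jaw and anvil are 115 mm apart. It takes about 4 N at the knob to turn, up to 4 N more as the face plate is pressed in, and stays where it is left.
- crank_knob: black upright knob of the crank, 21 mm across and 53 mm tall, 40 mm from the crank axis, spinning freely on its own spindle (so a gripper may hold it without turning along). Origin in the middle of its underside, 98 mm above the bench; the crank arm below it ends at 95 mm. The crank arm points from crank_axis to the knob.
- plate_travel (a joint): how far the sprung face plate is pressed into the moving jaw, m: 0 free, 0.020 bottomed out; 0.8 N per mm. It is pressed in only once the carton touches the pads of both face plate and anvil: then 1 rad of crank presses it 10 mm; the lever adds about 4 mm when pressed to the third click.
- face_plate: sprung upright steel face plate of the moving jaw with a dark pad 88 mm wide and 44 mm tall; origin in the middle (across) of the pad's contact face, at bed height; the face looks to tester -y
- carton: small packed brown carton, 70 mm (along its x) x 91 mm (along its y) x 42 mm tall, origin at the centre of its underside; it lies loose on the tester's bed with its 70 mm side across the jaw gap (its x along the tester's y, up to about 0.12 rad off). The pads straighten it.
- load_lever: the load lever with its bar; origin on its pivot axis, 100 mm above the bench, in the middle of its thickness; turns about the tester's y axis
- lever_angle (a joint): angle the lever is pressed down, rad: 0 at rest (30 degrees above level), clicks (dips of the force) at 0.314, 0.628 and 0.942 (24 degrees below level), stop at 1.03. A spring drives it back up from everywhere: about 5 N at the bar at rest, 12 N at the third click, with a ripple of up to 4 N between clicks. Steel pips on the cheeks mark the clicks.
- lever_bar (a point): centre of the black round cross bar at the end of the load lever, 18 mm thick and 56 mm long along the tester's y; on an arm 10 mm thick, 90 mm from the lever's pivot toward tester -x; starts 145 mm above the bench, at the third click 63 mm
- tape_measure: tape measure, bystander
- note_pad: pad of notes, bystander
- tape_roll: roll of brown tape, bystander
- marker: marker pen, bystander
- anvil: anvil block with a dark pad of the same size at the far end of the bed; origin in the middle (across) of the pad's contact face, at bed height; the face looks to tester +y. The lever pulls it toward the carton, 4 mm at the third click.
- tape_gun: tape gun, bystander

How it is judged (in metres and radians):
On the way, in this order (a step that is already met when the one before it is completed fails the run):
1. carton clamped between the pads, face plate pressed in, lever not yet pressed (value of joint plate_travel between 0.002 and 0.018 m and contact force between each of face_plate, anvil and carton above 1 N and value of joint lever_angle below 0.12 rad), for 0.3 s.
2. lever pressed to the third click by the robot and held (value of joint lever_angle above 0.86 rad and contact force between the fingers and load_lever above 2 N), for 0.5 s.
At the end, for the whole second after the job is handed in: The fingers hold the lever down (more than 2 N) at the third click (at least 0.86 rad); the carton lies flat, clamped between the pads of face plate and anvil (more than 1 N each), with the face plate pressed in at least 3 mm (all of step 2 and value of joint plate_travel above 0.003 m and contact force between each of face_plate, anvil and carton above 1 N and angle between carton's own z axis and vertical below 0.1 rad); the arm keeps its last pose, push and grip.
It fails at once if a bystander is moved more than 30 mm (distance of any of tape_measure, note_pad, tape_roll, marker, tape_gun from where it was at the start of the episode above 0.03 m).
It also fails if it takes over 58 s, if anything falls off the work surface, if the arm or the gripper's body presses on something with over 40 N, if the wrist force passes 120 N, or if a joint passes its speed limit or range.

## Working session

There is one attempt and no reset: what is moved stays moved. The work goes in short steps, Python scripts to look and compute and a tool call to move; the robot and the scene stay as the last step left them, time stands still between calls to the robot, and variables do not carry over. Pictures are saved under pics/ and viewed, at most 10 in all, crops included, and the job is handed in when it is done.

Besides the shell and the picture viewer there is one more tool, called after "Request:" as name(argument=value, ...) on one line, values as JSON. servo_tool: Moves the arm, as the interface text tells. Its arguments: {"type":"object","properties":{"deltas":{"type":"array","items":{"type":"object","properties":{"tx":{"type":"number"},"ty":{"type":"number"},"tz":{"type":"number"},"yaw":{"type":"number"}}}},"hand":{"type":"number"},"newtons":{"type":"number"}},"required":["deltas"]}

```bash
mkdir -p pics; ls; cat > h.py <<'E'
from bench import *
import numpy as np, cv2
def shot(n,f):
    im,d=grab_frame(n); cv2.imwrite('pics/'+f,im[:,:,::-1]); m=camera_model(n); np.savez('pics/'+f+'.npz',im=im,d=d,K=m['mtx'],T=m['world_to_cam']); return im,d,np.array(m['mtx']),np.array(m['world_to_cam'])
def world(u,v,z,K,T):
    p=np.linalg.inv(K)@np.array([u,v,1.])*z
    return (np.linalg.inv(T)@np.append(p,1))[:3]
def proj(P,K,T):
    c=T@np.append(P,1); q=K@c[:3]; return q[:2]/q[2]
E
python3 - <<'E'
from h import *
np.set_printoptions(precision=1,suppress=True)
for c in ['top','side']:
    im,d,K,T=shot(c,c+'1.png')
    print(c,'cam at',np.linalg.inv(T)[:3,3])
    for q in ['crank_knob','load_lever','lever_bar','carton','anvil','face_plate','tester']:
        for r in look_for(q,c)[:1]:
            u,v,w,h=r['box']; z=d[int(np.clip(v,0,399)),int(np.clip(u,0,639))]
            print(q,np.array(r['box']),round(r['conf'],2),z,world(u,v,z,K,T) if z else None)
o=get_obs();print(o['time_s'],o['eef_rot'],o['ft_force'])
E
```

```text
pics
top cam at [ 486.6 -230.1 1101.7]
crank_knob [242.7 160.7  11.5   9.4] 0.42 963.73016 [654.5 -30.1 149. ]
load_lever [278.5 210.3  21.2  44.7] 0.86 1081.42 [539.4 -99.4  22.7]
lever_bar [278.8 210.8  15.   46. ] 0.64 1081.42 [ 538.  -100.1   22.6]
carton [328.4 162.1  32.8  43. ] 0.93 1049.8087 [ 661.  -236.7   61. ]
anvil [318.2 163.5  80.3  59.8] 0.8 1050.2777 [ 658.  -209.9   60.6]
face_plate [302.7 165.8  20.   36.9] 0.67 1093.4066 [ 659.7 -166.6   18. ]
tester [301.  182.4 118.2 100. ] 0.59 1086.4722 [ 613.8 -161.4   21.9]
side cam at [ -33.6 1095.7  678.6]
crank_knob [251.3 218.3   8.2  15.5] 0.67 1404.5663 [655.1 -18.7 133.5]
load_lever [308.9 211.4  24.1  16.6] 0.42 1424.6589 [ 515.2 -104.4  140. ]
lever_bar [306.4 211.2  26.   19.2] 0.72 1802.6846 [ 669.3 -419.7   -2. ]
anvil [284.4 207.7  29.5   8.5] 0.72 1665.9076 [ 685.2 -280.5   62.4]
face_plate [252.9 217.6  10.5  16.7] 0.51 1407.1428 [652.4 -23.1 134.2]
0.8 [0.  1.  0.1 0. ] [ 0.5  0.7 -0.4]
```

```bash
python3 - <<'E'
import cv2
a=cv2.imread('pics/top1.png')[90:290,180:440]
cv2.imwrite('pics/tc.png',cv2.resize(a,None,fx=3,fy=3,interpolation=cv2.INTER_CUBIC)[:600])
b=cv2.imread('pics/side1.png')[150:290,200:400]
cv2.imwrite('pics/sc.png',cv2.resize(b,None,fx=4,fy=4,interpolation=cv2.INTER_CUBIC))
E
```

```text
(no output)
```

View pics/tc.png

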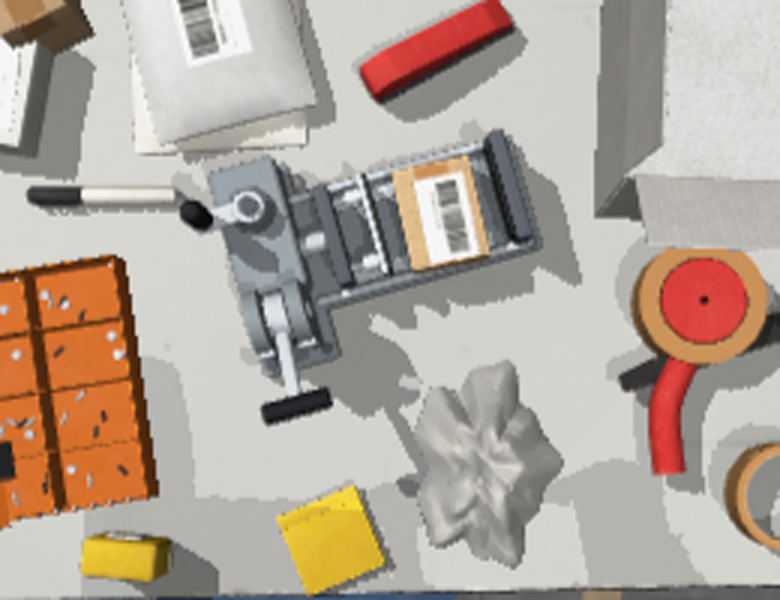

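View pics/sc.png

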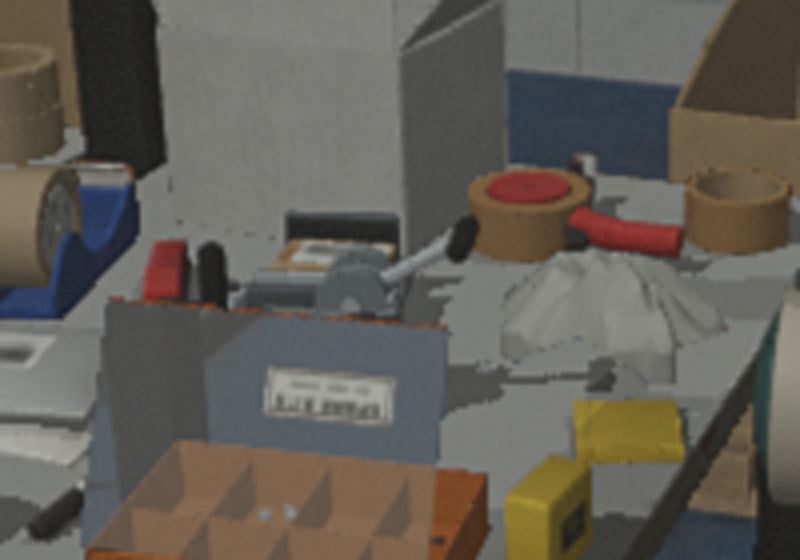

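The top view shows the knob at about (246,161), the crank axis at (263,159) and the bar centre at (279,225). The bed runs to the right and slightly up. Next I fit the tester pose.

```bash
python3 - <<'E'
from h import *
np.set_printoptions(precision=1,suppress=True)
z=np.load('pics/top1.png.npz');d,K,T=z['d'],z['K'],z['T']
def c2w(cu,cv,h):
    u,v=180+cu/3,90+cv/3
    a=world(u,v,500,K,T);b=world(u,v,1000,K,T);t=(h-a[2])/(b[2]-a[2]);return a+t*(b-a)
ax=c2w(250,207,97);kn=c2w(197,213,151);b1=c2w(265,413,148);b2=c2w(328,398,148);bar=(b1+b2)/2
print('axis',ax,'knob',kn,'r',np.linalg.norm((kn-ax)[:2]),'bar',bar,'len',np.linalg.norm(b1-b2))
e=c2w(515,240,77);f=c2w(488,133,77);print('anvil edge',f,e)
v=ax-bar;th1=np.arctan2(v[1],v[0]);w=b2-b1;th2=np.arctan2(w[0],-w[1]);w=f-e;th3=np.arctan2(w[1],w[0])
print('yaw',th1,th2,th3,'dist',np.linalg.norm(v[:2]))
# height map around (world z)
jj,ii=np.meshgrid(np.arange(640),np.arange(400));P=np.stack([jj,ii,np.ones_like(jj)],-1)@np.linalg.inv(K).T*d[...,None]
W=P@np.linalg.inv(T)[:3,:3].T+np.linalg.inv(T)[:3,3]
m=d>0
for (x0,y0,n) in [(kn[0],kn[1],'knob'),(bar[0],bar[1],'bar')]:
    s=m&(np.hypot(W[...,0]-x0,W[...,1]-y0)<25)&(W[...,2]>130);print(n,W[s].mean(0),W[s].max(0),s.sum())
for r in range(170,260,12): print(r,W[r,180:300:6,2].round(0).astype(int))
o=get_obs();from scipy.spatial.transform import Rotation as R
q=o['eef_rot'];print(R.from_quat(np.roll(q,-1)).as_matrix().round(3),o['eef_pos'])
print('wrist cam', np.linalg.inv(camera_model('wrist')['world_to_cam'])[:3,3])
E
```

```text
axis [666.8 -71.7  97. ] knob [653.2 -37.7 151. ] r 36.600933516499495 bar [ 497.8 -114.8  148. ] len 51.34393508459748
anvil edge [ 730.  -275.1   77. ] [ 636.4 -296.    77. ]
yaw 0.2500909330809394 0.2120501876712054 0.21927080025864046 dist 174.36193574555026
knob [654.6 -32.6 146.8] [664.5 -22.7 155.2] 65
bar [ 500.7 -114.1  149.8] [522.6 -90.1 156.7] 188
170 [-2  0  1  2  0  1 -1  0  1  1  2  0  1 76 74 73 75 58 64 52]
182 [31 13  4  3  2 -1  4  8 -2  0  4  1  0 74 75 73 76 68 18 73]
194 [  6   2   7   2   1   1   0  23   2   2   2   0  -1   2 126 122 122 102
  18   1]
206 [   1 1102   22    3    4    2    1   40    0   -2 1102    0   -1    0
    2  112  122   20   26    0]
218 [  5   3  35  -2  41  17   4   3  -1  -2   0   0  -2  -1   0   0 139   2
   0   0]
230 [  3   1   2   1  -3   4   1   3  13  -1   0  -3   3   2  -1 153   4  -3
  -4   2]
242 [185  39   1  17   4   4   5   3  32   1   2   2   0  -4   2   3  -3  -2
  -3   0]
254 [182   1   1  30   0   2   4  -2  44   3  -1   4   0   2   2   1  -3   0
   1   8]
[[ 1.   0.3  0. ]
 [ 0.3 -1.  -0. ]
 [-0.   0.  -1. ]] [ 150.5 -555.   404.8]
wrist cam [ 223.2 -533.9  374.3]
```

```bash
cat >> h.py <<'E'
def tool(P,yaw=None):
    """shift (m) in tool axes from the present pose to world TCP P, yaw turn to get tool x at world angle yaw"""
    from scipy.spatial.transform import Rotation as R
    o=get_obs();M=R.from_quat(np.roll(o['eef_rot'],-1)).as_matrix();a=np.arctan2(M[1,0],M[0,0])
    return (M.T@(np.array(P)-o['eef_pos'])/1000).round(4),a.round(4),M[2,:].round(4)
E
python3 -c "
from h import *
print(tool([575,-125,405]),camera_model('wrist')['mtx'])"
```

```text
(array([ 5.222e-01, -3.039e-01, -3.000e-04]), np.float64(0.2648), array([-0.e+00,  1.e-04, -1.e+00])) [[317.96296647   0.         315.349823  ]
 [  0.         317.96296647 196.82627133]
 [  0.           0.           1.        ]]
```

Request:
servo_tool(deltas=[{"tx": 0.04,"ty": -0.023},{"tx": 0.08,"ty": -0.046},{"tx": 0.12,"ty": -0.07},{"tx": 0.16,"ty": -0.093},{"tx": 0.2,"ty": -0.116},{"tx": 0.24,"ty": -0.14},{"tx": 0.28,"ty": -0.163},{"tx": 0.32,"ty": -0.186}])

```text
schema error: expected keys tx, ty, tz, yaw
```

Request:
servo_tool(deltas=[{"tx": 0.04,"ty": -0.023},{"tx": 0.08,"ty": -0.046},{"tx": 0.12,"ty": -0.07},{"tx": 0.16,"ty": -0.093},{"tx": 0.2,"ty": -0.118,"yaw": 0.04},{"tx": 0.2,"ty": -0.118,"yaw": 0.04},{"tx": 0.2,"ty": -0.118,"yaw": 0.04}])

```text
schema error: expected keys tx, ty, tz, yaw
```

```bash
python3 - <<'E'
from h import *
np.set_printoptions(precision=1,suppress=True)
im,d,K,T=shot('wrist','w1.png')
for q in ['crank_knob','lever_bar','carton','anvil','face_plate']:
    for r in look_for(q,'wrist')[:1]:
        u,v,w,h=r['box']; z=d[int(np.clip(v,0,399)),int(np.clip(u,0,639))]
        print(q,np.array(r['box']),round(r['conf'],2),z,world(u,v,z,K,T) if z else None)
o=get_obs();print(o['time_s'],o['eef_pos'],tool([0,0,0])[1],o['ft_force'])
E
```

```text
1.1 [ 150.5 -555.   404.8] 0.2648 [-0.4  0.6  0.1]
```

View pics/w1.png

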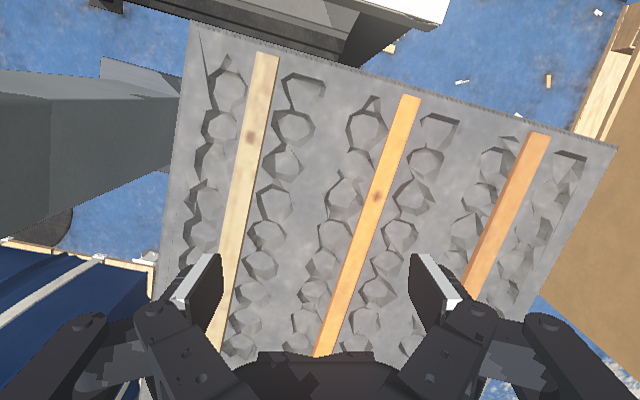

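The moves were refused because every row needs all four keys. The wrist picture only shows the pallet below the start pose, with the fingers at (200,280) and (435,280). I'm resending the moves.

Request:
servo_tool(deltas=[{"tx": 0.04,"ty": -0.023,"tz": 0,"yaw": 0},{"tx": 0.08,"ty": -0.046,"tz": 0,"yaw": 0},{"tx": 0.12,"ty": -0.07,"tz": 0,"yaw": 0},{"tx": 0.16,"ty": -0.093,"tz": 0,"yaw": 0},{"tx": 0.2,"ty": -0.116,"tz": 0,"yaw": 0},{"tx": 0.24,"ty": -0.14,"tz": 0,"yaw": 0},{"tx": 0.28,"ty": -0.163,"tz": 0,"yaw": 0},{"tx": 0.32,"ty": -0.186,"tz": 0,"yaw": 0}])

```text
time_s: 1.9
eef_pos: [411.7, -290.1, 405.0]
eef_rot: [0.0, 0.991, 0.132, 0.0]
ft_force: [-0.1, -0.3, -0.2]
gripper_width: 85.6
grip_force: 0.0
```

Request:
servo_tool(deltas=[{"tx": 0.04,"ty": -0.023,"tz": 0,"yaw": 0},{"tx": 0.08,"ty": -0.046,"tz": 0,"yaw": 0},{"tx": 0.12,"ty": -0.07,"tz": 0,"yaw": 0},{"tx": 0.16,"ty": -0.093,"tz": 0,"yaw": 0},{"tx": 0.2,"ty": -0.118,"tz": 0,"yaw": 0.04},{"tx": 0.2,"ty": -0.118,"tz": 0,"yaw": 0.04},{"tx": 0.2,"ty": -0.118,"tz": 0,"yaw": 0.04}])

```text
time_s: 2.6
eef_pos: [573.2, -124.6, 404.3]
eef_rot: [0.0, 0.994, 0.114, -0.001]
ft_force: [0.1, -1.2, -0.5]
gripper_width: 85.3
grip_force: 0.0
```

```bash
python3 - <<'E'
from h import *
np.set_printoptions(precision=1,suppress=True)
im,d,K,T=shot('wrist','w2.png')
for q in ['crank_knob','lever_bar','carton','anvil','face_plate']:
    for r in look_for(q,'wrist')[:1]:
        u,v,w,h=r['box']; z=d[int(np.clip(v,0,399)),int(np.clip(u,0,639))]
        print(q,np.array(r['box']),round(r['conf'],2),z,world(u,v,z,K,T) if z else None)
o=get_obs();print(o['time_s'],o['eef_pos'],tool([0,0,0])[1],o['ft_force'])
E
```

```text
crank_knob [216.6  55.   40.5  39.7] 0.57 208.53375 [657.7 -38.4 147. ]
lever_bar [281.6 226.4  68.3 137.2] 0.75 267.7027 [ 539.  -103.1  125.6]
carton [446.9 106.5  94.7  95. ] 0.93 298.34674 [ 666.3 -229.6   63.9]
anvil [425.9  97.2 228.  112.3] 0.82 297.716 [ 669.9 -208.3   62. ]
face_plate [376.9 101.5  36.7 105.3] 0.85 324.78333 [ 656.8 -169.7   34.9]
2.9 [ 572.1 -126.6  404.9] 0.2229 [-0.2 -0.9  0.4]
```

View pics/w2.png

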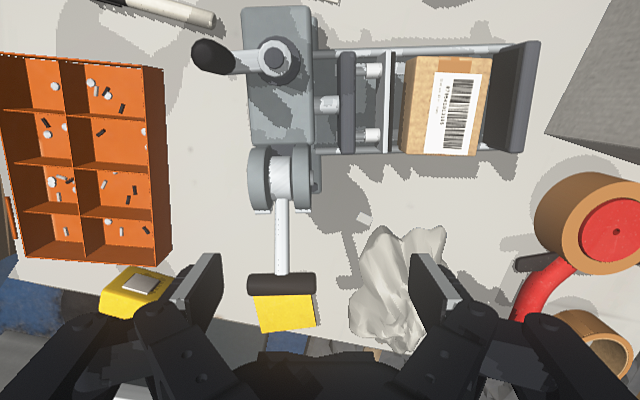

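The wrist view shows everything: knob top near (211,53), axis hub (279,59), bar centre (281,284), face plate edge at u≈394, carton 403–490 and anvil at u≈500–515. Now I work out positions and the pad gap.

```bash
python3 - <<'E'
from h import *
np.set_printoptions(precision=1,suppress=True)
z=np.load('pics/w2.png.npz');d,K,T=z['d'],z['K'],z['T']
def at(u,v,h):
    a=world(u,v,100,K,T);b=world(u,v,200,K,T);return a+(h-a[2])/(b[2]-a[2])*(b-a)
ax=at(279,59,97);kn=at(211,53,151);bar=at(281,275,154)
jj,ii=np.meshgrid(np.arange(640),np.arange(400));P=np.stack([jj,ii,np.ones_like(jj)],-1)@np.linalg.inv(K).T*d[...,None]
W=P@np.linalg.inv(T)[:3,:3].T+np.linalg.inv(T)[:3,3]
print(ax,kn,np.linalg.norm((kn-ax)[:2]),bar)
s=(W[...,2]>140)&(W[...,2]<160)
k=s[:,:250].copy();k[120:]=0;print('knob',W[:,:250][k].mean(0),np.median(W[:,:250][k],0),k.sum())
b=s.copy();b[:262]=0;b[300:]=0;b[:,:240]=0;b[:,322:]=0;print('bar',np.median(W[b],0),W[b].max(0))
th=.222;c,s_=np.cos(th),np.sin(th)
L=lambda p:np.stack([c*(p[...,0]-ax[0])+s_*(p[...,1]-ax[1])+78,-s_*(p[...,0]-ax[0])+c*(p[...,1]-ax[1]),p[...,2]],-1)
print('bar local',L(bar),'knob local',L(kn),L(W)[k].mean(0) if 0 else '')
for v in (80,100,130):print([tuple(x.round(0).astype(int)[1:]) for x in L(W[v,330:530:4])])
g=lambda w:tool(w)
print('to knob',tool([kn[0],kn[1],400]))
E
```

```text
[668.6 -72.4  97. ] [657.8 -35.9 151. ] 38.03956502285911 [ 510.8 -111.1  154. ]
knob [656.6 -32.5 148.8] [656.6 -32.7 149.9] 850
bar [ 502.8 -111.8  152.2] [515.6 -85.  156. ]
bar local [-84.4  -3.  154. ] knob local [ 75.5  38.  151. ] 
[(np.int64(-45), np.int64(19)), (np.int64(-49), np.int64(21)), (np.int64(-51), np.int64(54)), (np.int64(-53), np.int64(78)), (np.int64(-56), np.int64(78)), (np.int64(-60), np.int64(77)), (np.int64(-63), np.int64(77)), (np.int64(-74), np.int64(21)), (np.int64(-78), np.int64(19)), (np.int64(-82), np.int64(20)), (np.int64(-86), np.int64(21)), (np.int64(-91), np.int64(20)), (np.int64(-91), np.int64(40)), (np.int64(-91), np.int64(62)), (np.int64(-92), np.int64(74)), (np.int64(-96), np.int64(72)), (np.int64(-100), np.int64(71)), (np.int64(-116), np.int64(21)), (np.int64(-120), np.int64(20)), (np.int64(-120), np.int64(37)), (np.int64(-120), np.int64(50)), (np.int64(-121), np.int64(60)), (np.int64(-123), np.int64(64)), (np.int64(-128), np.int64(62)), (np.int64(-131), np.int64(62)), (np.int64(-135), np.int64(63)), (np.int64(-138), np.int64(64)), (np.int64(-1
[... 3273 characters left out ...]
.int64(63)), (np.int64(-163), np.int64(62)), (np.int64(-166), np.int64(63)), (np.int64(-171), np.int64(63)), (np.int64(-174), np.int64(63)), (np.int64(-178), np.int64(64)), (np.int64(-182), np.int64(63)), (np.int64(-186), np.int64(63)), (np.int64(-211), np.int64(22)), (np.int64(-208), np.int64(35)), (np.int64(-208), np.int64(43)), (np.int64(-209), np.int64(49)), (np.int64(-209), np.int64(56)), (np.int64(-209), np.int64(63)), (np.int64(-209), np.int64(69)), (np.int64(-211), np.int64(73)), (np.int64(-213), np.int64(75)), (np.int64(-218), np.int64(73)), (np.int64(-221), np.int64(75)), (np.int64(-225), np.int64(74))]
to knob (array([ 0.1, -0.1,  0. ]), np.float64(0.2229), array([ 0.,  0., -1.]))
```

Request:
servo_tool(deltas=[{"tx": 0.035,"ty": -0.024,"tz": 0,"yaw": 0},{"tx": 0.07,"ty": -0.048,"tz": 0.01,"yaw": 0},{"tx": 0.1035,"ty": -0.0715,"tz": 0.03,"yaw": 0},{"tx": 0.1035,"ty": -0.0715,"tz": 0.06,"yaw": 0},{"tx": 0.1035,"ty": -0.0715,"tz": 0.09,"yaw": 0},{"tx": 0.1035,"ty": -0.0715,"tz": 0.11,"yaw": 0},{"tx": 0.1035,"ty": -0.0715,"tz": 0.122,"yaw": 0},{"tx": 0.1035,"ty": -0.0715,"tz": 0.122,"yaw": 0}], hand=1)

```text
time_s: 3.7
eef_pos: [657.1, -33.4, 281.0]
eef_rot: [-0.0, 0.994, 0.112, -0.002]
ft_force: [-0.2, 0.2, 0.6]
gripper_width: 85.6
grip_force: 0.0
```

Request:
servo_tool(deltas=[{"tx": 0,"ty": 0,"tz": 0,"yaw": 0},{"tx": 0,"ty": 0,"tz": 0,"yaw": 0},{"tx": 0,"ty": 0,"tz": 0,"yaw": 0},{"tx": 0,"ty": 0,"tz": 0,"yaw": 0},{"tx": 0,"ty": 0,"tz": 0,"yaw": 0},{"tx": 0,"ty": 0,"tz": 0,"yaw": 0},{"tx": 0,"ty": 0,"tz": 0,"yaw": 0},{"tx": 0,"ty": 0,"tz": 0,"yaw": 0}], hand=0, newtons=30)

```text
time_s: 4.5
eef_pos: [657.5, -31.0, 284.0]
eef_rot: [-0.002, 0.994, 0.112, 0.0]
ft_force: [-0.9, 5.2, 4.7]
gripper_width: 20.3
grip_force: 29.6
```

```bash
python3 - <<'E'
from h import *
np.set_printoptions(precision=2,suppress=True)
im,d,K,T=shot('wrist','w3.png')
o=get_obs();print(o['time_s'],o['eef_pos'],o['ft_force'],o['gripper_width'],o['grip_force'],tool([0,0,0])[1])
p=o['eef_pos'][:2];ax=np.array([668.6,-72.4]);v=p-ax;r=np.hypot(*v);a0=np.arctan2(v[1],v[0])
print('r',r,'ang',a0)
# circle of 40 about axis along v: centre from knob
c=p-40*v/r; a=tool([0,0,0])[1]
for k in range(1,25):
    q=c+40*np.array([np.cos(a0-.2*k),np.sin(a0-.2*k)])-p
    print(k,round(.2*k,1),((q[0]*np.cos(a)+q[1]*np.sin(a))/1000).round(4),((q[0]*np.sin(a)-q[1]*np.cos(a))/1000).round(4))
E
```

```text
4.55 [657.45 -31.02 284.02] [-2.43  5.61  4.74] 20.126309174313874 29.551811332348734 0.2246
r 42.85247184276419 ang 1.8339109246446315
1 0.2 0.008 0.0005
2 0.4 0.0157 0.0026
3 0.6 0.0228 0.0061
4 0.8 0.0291 0.011
5 1.0 0.0343 0.0171
6 1.2 0.0382 0.0241
7 1.4 0.0407 0.0317
8 1.6 0.0415 0.0396
9 1.8 0.0408 0.0476
10 2.0 0.0385 0.0552
11 2.2 0.0348 0.0622
12 2.4 0.0297 0.0684
13 2.6 0.0235 0.0734
14 2.8 0.0164 0.0771
15 3.0 0.0087 0.0793
16 3.2 0.0007 0.08
17 3.4 -0.0072 0.079
18 3.6 -0.0148 0.0765
19 3.8 -0.0217 0.0725
20 4.0 -0.0277 0.0673
21 4.2 -0.0325 0.0609
22 4.4 -0.036 0.0537
23 4.6 -0.038 0.046
24 4.8 -0.0384 0.038
```

View pics/w3.png

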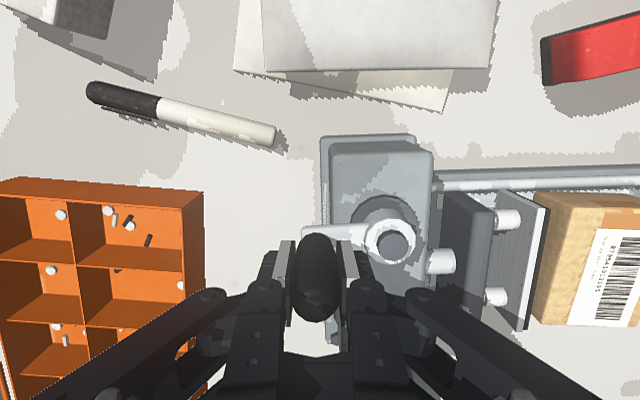

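The knob is gripped (pads at (285,275) and (345,275), 20 mm opening). Now I crank clockwise.

Request:
servo_tool(deltas=[{"tx": 0.009,"ty": -0.0015,"tz": 0,"yaw": 0},{"tx": 0.0167,"ty": 0.0006,"tz": 0,"yaw": 0},{"tx": 0.0238,"ty": 0.0041,"tz": 0,"yaw": 0},{"tx": 0.0301,"ty": 0.009,"tz": 0,"yaw": 0},{"tx": 0.0353,"ty": 0.0151,"tz": 0,"yaw": 0},{"tx": 0.0392,"ty": 0.0221,"tz": 0,"yaw": 0},{"tx": 0.0417,"ty": 0.0297,"tz": 0,"yaw": 0},{"tx": 0.0425,"ty": 0.0376,"tz": 0,"yaw": 0}])

```text
time_s: 5.35
eef_pos: [707.5, -58.2, 283.9]
eef_rot: [-0.002, 0.994, 0.112, 0.0]
ft_force: [-1.6, 5.5, 3.9]
gripper_width: 19.9
grip_force: 29.6
```

Request:
servo_tool(deltas=[{"tx": -0.0007,"ty": 0.008,"tz": 0,"yaw": 0},{"tx": -0.003,"ty": 0.0156,"tz": 0,"yaw": 0},{"tx": -0.0067,"ty": 0.0226,"tz": 0,"yaw": 0},{"tx": -0.0118,"ty": 0.0288,"tz": 0,"yaw": 0},{"tx": -0.018,"ty": 0.0338,"tz": 0,"yaw": 0},{"tx": -0.0251,"ty": 0.0375,"tz": 0,"yaw": 0},{"tx": -0.0328,"ty": 0.0397,"tz": 0,"yaw": 0},{"tx": -0.0408,"ty": 0.0404,"tz": 0,"yaw": 0}])

```text
time_s: 6.15
eef_pos: [678.3, -107.5, 284.1]
eef_rot: [-0.0, 0.994, 0.112, 0.004]
ft_force: [4.8, 3.5, 0.4]
gripper_width: 20.1
grip_force: 29.3
```

Request:
servo_tool(deltas=[{"tx": -0.0079,"ty": -0.001,"tz": 0,"yaw": 0},{"tx": -0.0155,"ty": -0.0035,"tz": 0,"yaw": 0},{"tx": -0.0224,"ty": -0.0075,"tz": 0,"yaw": 0},{"tx": -0.0284,"ty": -0.0127,"tz": 0,"yaw": 0},{"tx": -0.0332,"ty": -0.0191,"tz": 0,"yaw": 0},{"tx": -0.0332,"ty": -0.0191,"tz": 0,"yaw": 0}])

```text
time_s: 6.75
eef_pos: [641.0, -97.5, 284.0]
eef_rot: [0.001, 0.994, 0.112, 0.002]
ft_force: [3.0, -2.4, 1.6]
gripper_width: 20.2
grip_force: 29.6
```

```bash
python3 - <<'E'
from h import *
np.set_printoptions(precision=2,suppress=True)
im,d,K,T=shot('wrist','w4.png')
o=get_obs();print(o['time_s'],o['eef_pos'],o['ft_force'],o['gripper_width'])
p0=np.array([657.45,-31.02]);ax=np.array([668.6,-72.4]);v=p0-ax;c=p0-40*v/np.hypot(*v);u=np.array(o['eef_pos'][:2])-c;print('turned',1.834-np.unwrap([1.8,np.arctan2(u[1],u[0])-6.2832*(np.arctan2(u[1],u[0])>1.9)])[1],np.hypot(*u))
jj,ii=np.meshgrid(np.arange(640),np.arange(400));P=np.stack([jj,ii,np.ones_like(jj)],-1)@np.linalg.inv(K).T*d[...,None]
W=P@np.linalg.inv(T)[:3,:3].T+np.linalg.inv(T)[:3,3]
th=.222;cc,s_=np.cos(th),np.sin(th)
L=np.stack([cc*(W[...,0]-ax[0])+s_*(W[...,1]-ax[1])+78,-s_*(W[...,0]-ax[0])+cc*(W[...,1]-ax[1]),W[...,2]],-1)
# profile: max height per local y bin at x 20..80
for x0 in (0,25,50,75):
    m=(L[...,0]>x0)&(L[...,0]<x0+15)&(d>0)
    print(x0,[(y,int(np.percentile(L[...,2][q],95))) for y in range(-230,-60,3) if (q:=m&(abs(L[...,1]-y)<1.5)).sum()>5])
E
```

```text
6.8 [641.11 -97.6  284.  ] [ 1.91 -0.78  2.08] 20.055488277689413
turned -2.1150465582278626 38.69459347886226
0 [(-224, 74), (-221, 75), (-218, 75), (-215, 75), (-212, 74), (-209, 72), (-206, 71), (-203, 62), (-200, 62), (-197, 63), (-194, 64), (-191, 64), (-188, 64), (-185, 64), (-182, 64), (-179, 63), (-176, 64), (-173, 64), (-170, 64), (-167, 64), (-164, 64), (-161, 64), (-158, 64), (-155, 64), (-152, 62), (-149, 62), (-146, 62), (-143, 63), (-137, 72), (-134, 72), (-131, 73), (-128, 72), (-125, 58), (-122, 59), (-119, 58), (-116, 59), (-107, 76), (-104, 77), (-101, 77), (-98, 77), (-95, 76), (-92, 72), (-89, 30), (-86, 29), (-83, 28), (-80, 28), (-77, 26), (-74, 22), (-71, 23), (-68, 23), (-65, 27), (-62, 22)]
25 [(-221, 75), (-218, 75), (-215, 75), (-212, 74), (-209, 72), (-206, 71), (-203, 62), (-200, 62), (-197, 64), (-194, 64), (-191, 64), (-188, 64), (-185, 64), (-182, 64), (-179, 64), (-176, 64), (-173, 63), (-170, 64), (-167, 64), (-164, 64), (-161, 64), (-158, 64), (-155, 64), (-152, 62), (-149, 62), (-146, 62), (-143, 62), (-137, 72), (-134, 72), (-131, 73), (-128, 72),
[... 574 characters left out ...]
 77), (-92, 75), (-89, 57), (-86, 58), (-83, 58), (-80, 199), (-77, 199), (-74, 199), (-71, 199), (-68, 199), (-65, 198), (-62, 198)]
75 [(-209, 72), (-206, 72), (-203, 71), (-200, 62), (-197, 62), (-194, 63), (-191, 62), (-188, 62), (-185, 63), (-182, 63), (-179, 63), (-176, 63), (-173, 63), (-170, 63), (-167, 63), (-164, 62), (-161, 63), (-158, 63), (-155, 62), (-152, 62), (-149, 62), (-146, 62), (-143, 62), (-140, 63), (-134, 72), (-131, 72), (-128, 73), (-125, 72), (-122, 59), (-119, 59), (-116, 59), (-113, 59), (-110, 29), (-104, 77), (-101, 77), (-98, 77), (-95, 77), (-92, 76), (-89, 65), (-86, 29), (-83, 29), (-80, 26), (-77, 25), (-74, 30), (-71, 30), (-68, 30), (-65, 30), (-62, 30)]
```

View pics/w4.png

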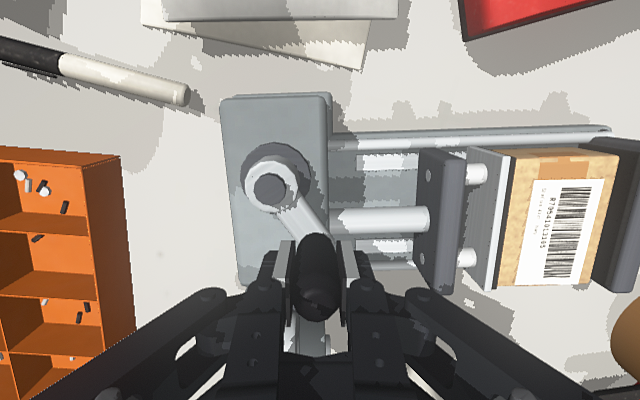

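The carton is filled in between plate (u≈510) and anvil (u≈600). The jaw moved 42 mm and the plate only about 35 mm, so the travel is about 7 mm, which is a good amount. I release the knob, rise, and refine the bar position from the earlier picture.

Request:
servo_tool(deltas=[{"tx": 0,"ty": 0,"tz": 0,"yaw": 0},{"tx": 0,"ty": 0,"tz": 0,"yaw": 0},{"tx": 0,"ty": 0,"tz": 0,"yaw": 0},{"tx": 0,"ty": 0,"tz": 0,"yaw": 0},{"tx": 0,"ty": 0,"tz": -0.03,"yaw": 0},{"tx": 0,"ty": 0,"tz": -0.07,"yaw": 0},{"tx": 0,"ty": 0,"tz": -0.11,"yaw": 0},{"tx": 0,"ty": 0,"tz": -0.11,"yaw": 0}], hand=1)

```text
time_s: 7.6
eef_pos: [641.4, -97.4, 399.3]
eef_rot: [0.002, 0.994, 0.112, 0.006]
ft_force: [0.2, 0.7, 0.8]
gripper_width: 85.4
grip_force: 0.0
```

```bash
python3 - <<'E'
from h import *
from scipy.optimize import least_squares
np.set_printoptions(precision=2,suppress=True)
z=np.load('pics/w2.png.npz');d,K,T=z['d'],z['K'],z['T']
jj,ii=np.meshgrid(np.arange(640),np.arange(400));P=np.stack([jj,ii,np.ones_like(jj)],-1)@np.linalg.inv(K).T*d[...,None]
W=P@np.linalg.inv(T)[:3,:3].T+np.linalg.inv(T)[:3,3]
ax=np.array([668.6,-72.4]);th=.222;c,s=np.cos(th),np.sin(th)
L=np.stack([c*(W[...,0]-ax[0])+s*(W[...,1]-ax[1])+78,-s*(W[...,0]-ax[0])+c*(W[...,1]-ax[1]),W[...,2]],-1)
B=L[264:305,245:320].reshape(-1,3);B=B[(B[:,2]>130)&(B[:,2]<160)];S=B[abs(B[:,1]-np.median(B[:,1]))>9]
f=least_squares(lambda q:np.hypot(S[:,0]-q[0],S[:,2]-q[1])-9,[-96,145],loss='soft_l1');print('bar x,z',f.x,'y range',np.percentile(B[:,1],[2,98]))
loc=np.array([f.x[0],np.mean(np.percentile(B[:,1],[2,98]))]);w=ax+np.array([c*(loc[0]-78)-s*loc[1],s*(loc[0]-78)+c*loc[1]])
o=get_obs();print(o['time_s'],o['eef_pos'],'bar world',w,tool([*w,345]))
E
```

```text
bar x,z [-97.21 145.31] y range [-28.84  23.74]
7.6 [641.41 -97.37 399.29] bar world [ 498.26 -113.46] (array([-0.14, -0.02,  0.05]), np.float64(0.2249), array([ 0.01,  0.01, -1.  ]))
```

Request:
servo_tool(deltas=[{"tx": -0.035,"ty": -0.004,"tz": 0,"yaw": 0},{"tx": -0.07,"ty": -0.008,"tz": 0,"yaw": 0},{"tx": -0.11,"ty": -0.012,"tz": 0,"yaw": 0},{"tx": -0.143,"ty": -0.016,"tz": 0,"yaw": 0},{"tx": -0.143,"ty": -0.016,"tz": 0.02,"yaw": 0},{"tx": -0.143,"ty": -0.016,"tz": 0.045,"yaw": 0},{"tx": -0.143,"ty": -0.016,"tz": 0.045,"yaw": 0},{"tx": -0.143,"ty": -0.016,"tz": 0.045,"yaw": 0}], hand=0)

```text
time_s: 8.4
eef_pos: [497.2, -113.4, 347.4]
eef_rot: [-0.0, 0.994, 0.112, -0.001]
ft_force: [-0.1, 0.1, 1.2]
gripper_width: 0.1
grip_force: 0.0
```

```bash
python3 - <<'E'
from h import *
im,d,K,T=shot('wrist','w5.png')
o=get_obs();print(o['time_s'],o['eef_pos'],o['ft_force'],o['gripper_width'],tool([498.3,-113.5,327]))
E
```

```text
8.45 [ 497.62566437 -113.52885436  348.12844615] [ 0.28463547 -0.31632566  0.34577796] -0.23768213588901096 (array([0.0007, 0.0001, 0.0211]), np.float64(0.2249), array([ 3.e-04,  3.e-04, -1.e+00]))
```

View pics/w5.png

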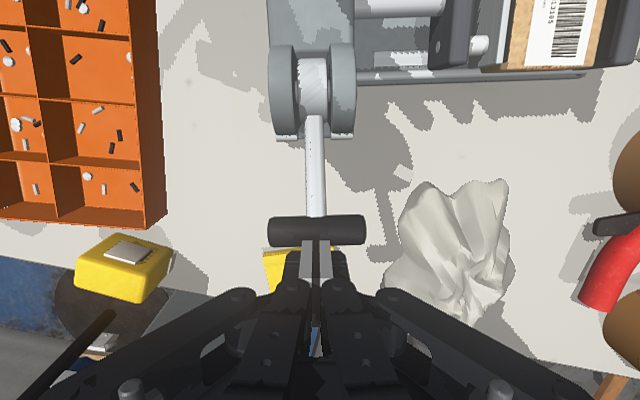

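The closed fingertips show at about (317,255) and the bar at (317,231), rows 216–246. I check the projection to confirm the tip is over the bar.

```bash
python3 - <<'E'
from h import *
np.set_printoptions(precision=2,suppress=True)
z=np.load('pics/w5.png.npz');d,K,T=z['d'],z['K'],z['T']
print(proj([497.6,-113.5,175],K,T),proj([498.3,-113.5,154],K,T),proj([498.3,-113.5,145],K,T))
jj,ii=np.meshgrid(np.arange(640),np.arange(400));P=np.stack([jj,ii,np.ones_like(jj)],-1)@np.linalg.inv(K).T*d[...,None]
W=P@np.linalg.inv(T)[:3,:3].T+np.linalg.inv(T)[:3,3]
for v in range(210,285,5): print(v,W[v,290],W[v,310],W[v,345])
E
```

```text
[317.48 257.23] [317.49 238.3 ] [317.38 231.88]
210 [455.45 -94.76   0.7 ] [ 510.49 -106.31  144.54] [ 468.58 -151.35    1.12]
215 [450.45 -95.89   2.03] [ 507.86 -106.91  145.53] [ 512.77 -126.38  146.71]
220 [503.78 -96.27 149.36] [ 506.66 -107.26  150.25] [ 511.63 -126.2   151.83]
225 [502.16 -96.85 152.64] [ 504.59 -107.75  152.46] [ 509.49 -126.56  153.88]
230 [499.44 -97.45 153.18] [ 502.51 -108.25  154.54] [ 506.57 -127.33  153.84]
235 [497.18 -98.04 154.78] [ 499.26 -108.97  153.84] [ 503.69 -128.06  153.96]
240 [494.3  -98.64 154.99] [ 508.32 -107.35  180.23] [ 500.78 -128.8   154.09]
245 [490.29 -99.31 152.95] [ 507.9  -107.51  184.68] [ 429.29 -161.52    1.13]
250 [ 412.38 -103.99    5.9 ] [ 507.32 -107.7   188.52] [ 423.35 -163.08    0.92]
255 [501.64 -99.53 186.16] [ 507.88 -107.67  194.34] [ 507.53 -124.02  186.7 ]
260 [502.34 -99.84 192.03] [ 507.79 -107.75  198.58] [ 507.24 -123.7   191.01]
265 [ 501.85 -100.2   195.44] [ 508.21 -107.73  203.5 ] [ 507.34 -123.22  195.82]
270 [ 501.7  -100.52  199.25] [ 507.96 -107.84  206.94] [ 507.31 -122.83  200.1 ]
275 [ 502.44 -100.76  204.32] [ 508.03 -107.89  210.75] [ 507.46 -122.39  204.43]
280 [ 508.88 -100.51  218.23] [ 506.85 -108.18  212.28] [ 511.9  -120.18  215.9 ]
```

Tip and bar are aligned within about 2 mm. I press along the lever's arc.

Request:
servo_tool(deltas=[{"tx": 0.001,"ty": 0,"tz": 0.012,"yaw": 0},{"tx": 0.001,"ty": 0,"tz": 0.021,"yaw": 0},{"tx": -0.003,"ty": 0,"tz": 0.029,"yaw": 0},{"tx": -0.006,"ty": 0,"tz": 0.036,"yaw": 0},{"tx": -0.008,"ty": 0,"tz": 0.043,"yaw": 0},{"tx": -0.01,"ty": 0,"tz": 0.051,"yaw": 0},{"tx": -0.011,"ty": 0,"tz": 0.059,"yaw": 0},{"tx": -0.011,"ty": 0,"tz": 0.066,"yaw": 0}])

```text
time_s: 9.25
eef_pos: [485.3, -116.4, 281.9]
eef_rot: [0.001, 0.994, 0.113, -0.002]
ft_force: [-2.9, -1.8, 6.2]
gripper_width: -0.1
grip_force: 3.1
```

Request:
servo_tool(deltas=[{"tx": 0,"ty": 0,"tz": 0.008,"yaw": 0},{"tx": 0.001,"ty": 0,"tz": 0.016,"yaw": 0},{"tx": 0.003,"ty": 0,"tz": 0.024,"yaw": 0},{"tx": 0.005,"ty": 0,"tz": 0.031,"yaw": 0},{"tx": 0.008,"ty": 0,"tz": 0.038,"yaw": 0},{"tx": 0.008,"ty": 0,"tz": 0.038,"yaw": 0},{"tx": 0.008,"ty": 0,"tz": 0.038,"yaw": 0}])

```text
time_s: 9.95
eef_pos: [492.9, -114.4, 243.9]
eef_rot: [0.0, 0.994, 0.113, -0.002]
ft_force: [-5.9, -1.6, 10.7]
gripper_width: -0.3
grip_force: 5.5
```

```bash
python3 - <<'E'
from h import *
np.set_printoptions(precision=1,suppress=True)
im,d,K,T=shot('wrist','w6.png')
o=get_obs();print(o['time_s'],o['eef_pos'],o['ft_force'],o['gripper_width'])
h=o['eef_pos'][2]-173-9; print('bar z',h,'lever angle',np.pi/6-np.arcsin((h-100)/90))
jj,ii=np.meshgrid(np.arange(640),np.arange(400));P=np.stack([jj,ii,np.ones_like(jj)],-1)@np.linalg.inv(K).T*d[...,None]
W=P@np.linalg.inv(T)[:3,:3].T+np.linalg.inv(T)[:3,3]
for v in range(200,250,6): print(v,W[v,285],W[v,345])
E
```

```text
10.0 [ 492.9 -114.4  244. ] [-7.5 -2.4 10.9] 0.10433455670462144
bar z 61.98002279313974 lever angle 0.9597390315908653
200 [494.1 -91.2   1.3] [ 503.3 -132.3    0.3]
206 [489.3 -92.   -0.1] [ 498.8 -133.5   -0.3]
212 [485.  -92.9   0.3] [ 494.6 -134.6    0.3]
218 [480.7 -93.8   0.8] [ 490.2 -135.7    0.5]
224 [476.2 -94.7   0.9] [ 485.7 -136.9    0.4]
230 [499.9 -95.8  64.5] [ 507.3 -125.2   65.8]
236 [498.4 -96.5  68.1] [ 505.2 -125.5   68.3]
242 [496.1 -97.1  70. ] [ 502.8 -126.    70.1]
248 [492.9 -97.8  70.1] [ 500.2 -126.5   71.3]
```

View pics/w6.png

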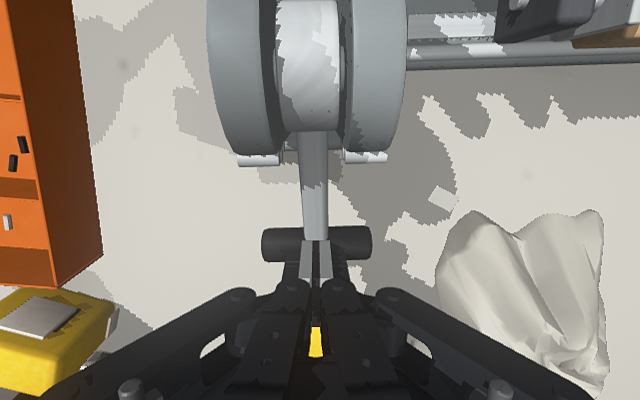

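The fingertips sit on the bar at (317,245), with the bar top at about 71 mm. That puts the lever at about 0.96 rad, the third click. I hold briefly and check that it is steady and the carton is still clamped.

Request:
servo_tool(deltas=[{"tx": 0,"ty": 0,"tz": 0,"yaw": 0},{"tx": 0,"ty": 0,"tz": 0,"yaw": 0},{"tx": 0,"ty": 0,"tz": 0,"yaw": 0},{"tx": 0,"ty": 0,"tz": 0,"yaw": 0},{"tx": 0,"ty": 0,"tz": 0,"yaw": 0},{"tx": 0,"ty": 0,"tz": 0,"yaw": 0},{"tx": 0,"ty": 0,"tz": 0,"yaw": 0},{"tx": 0,"ty": 0,"tz": 0,"yaw": 0}])

```text
time_s: 10.8
eef_pos: [492.8, -114.4, 244.1]
eef_rot: [0.0, 0.994, 0.113, -0.002]
ft_force: [-6.0, -2.2, 10.6]
gripper_width: 0.1
grip_force: 5.4
```

```bash
python3 - <<'E'
from h import *
im,d,K,T=shot('top','top2.png')
cv2.imwrite('pics/tc2.png',cv2.resize(im[120:200,240:380,::-1],None,fx=5,fy=5,interpolation=cv2.INTER_CUBIC))
o=get_obs();print(o['time_s'],o['eef_pos'],o['ft_force'])
E
```

```text
10.85 [ 492.78573933 -114.40061932  244.14122102] [-6.34944491 -2.54514688 10.85079652]
```

View pics/tc2.png

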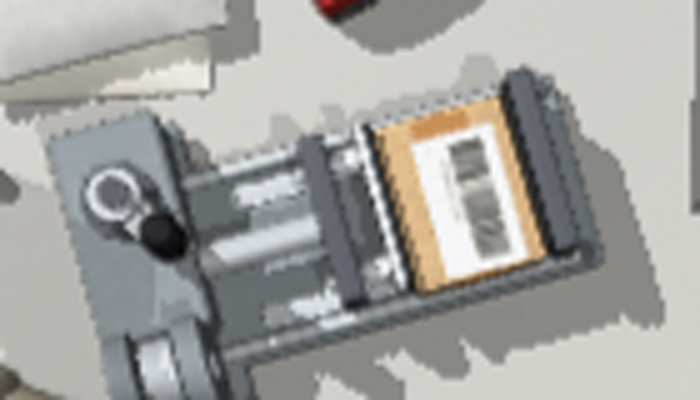

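The carton sits square between the face plate (375,200) and the anvil (530,160). A gap is left behind the plate, so it is not bottomed out, and the lever is steady. I hand it in.

```bash
python3 -c "
from bench import *
print(hand_in())"
```

```text
the job is handed in; nothing more can be done
None
```

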